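Drop the battery isolator's key into its slotted housing

ROBOT

A 7-joint arm with a two-finger parallel gripper is mounted at the origin on the work surface; the furniture and walls round the work are solid. World frame = base frame: x ahead of the robot, y to its left, z up, the work surface at z = 0. Lengths are in m, angles in degrees, forces in N, time in s.
With the tool pointing down it reaches from about 0.35 to 0.9 m from the base axis. Payload 19.9 kg.
Tool frame: the origin (TCP) lies midway between the tips of the shut fingers; the grasp point (between the pads) lies 19 mm behind it (hold_point_z is the distance from the TCP to the grasp point, in m); z points along the fingers, y is the line along which they close (so a half turn about z gives the same grasp; the last joint's range is limited). The gripper opens to 94 mm and grips with 3 to 60 N. Pads are 16 mm wide; open, the fingers measure 119 mm over their backs; the gripper's body (75 mm by 177 mm) begins 78 mm behind the grasp point.
Start: joints at [70.961, 23.915, -0.59, 92.452, 0.269, 63.638, -3.037], TCP at [0.179, -0.599, 0.181] pointing down, gripper open.
Joint ranges: [-161.28, 161.28], [-22.2, 115.67], [-73.04, 71.86], [3.21, 147.25], [-68.34, 248.33], [10.77, 114.83], [-161.83, 161.83]. Speed limits (degrees/s): [108.29, 108.29, 136.94, 136.94, 172.46, 172.46, 172.46].

INTERFACE

Orientations are given as [roll, pitch, yaw] about the fixed x, y, z axes, in that order (R = Rz(yaw) Ry(pitch) Rx(roll)).
In Python, from station import get_obs, capture, job_done, spot_in, spot_point, hold_point_z gives the robot as it stands.
- The arm moves only by the shell command python3 -m handwheel 'ROWS'. ROWS is JSON, a list of rows, each a list of 5 numbers: the opening, from -1 (shut) to 1 (fully open), then the shift along the tool's x, y, z in mm, then the turn about the tool's z in rad. In form: [[gripper, dx, dy, dz, roll], ...]. A call has 1 to 12 rows; each row is the pose to reach, as a shift and turn from the pose commanded when the call began, along the tool's axes at that moment; what a row does not reach only later rows make up. A row lasts 1/12 s, in which the tool goes at most 41.7 mm and 7.16 degrees, less where a joint would pass 70% of its speed; a pose out of reach is approached as far as the arm can. A call with a gripper value outside its range is refused whole. The fingers move at their own pace and stop on an object; the grip force is fixed at half the most. Time passes only in rows, so rows that repeat a pose let the fingers close. It gives the time, the measured TCP pose, the force, the opening and the grip force at its end, in the units of the state.
- get_obs(): the state, without advancing time (a new reading comes with each control period).
- capture(name): name is "scene" or "top" or "wrist"; returns a dict with "image" (420x560x3 uint8, blue, green, red), "intrinsics" (3x3 intrinsics, pixels), "R" (3x3) and "t" (3): a world point X has camera coordinates R X + t; the wrist camera has in their place "hand_eye" (4x4, takes a point from camera to tool coordinates, whose origin is the TCP and whose axes are the flange's). Camera axes: x right, y down, z forward; pixel columns grow to the right and rows downward; lengths in m; the calibration is good to about 2 mm. The wrist camera is an equidistant fisheye: a pixel r from the principal point sees the ray r / f radians off the axis. A picture is of the moment at which its call begins: read the wrist's pose just before it. There is no depth.
- job_done(): hands the job in; it is judged then, once.
Trained networks look in a picture, given as the dict that the camera call returned (one of the last four; its "shot" number tells which), for a name from the list of things; names that differ only in an ending like _2 or _b are one class to them, and where a whole thing is asked for, a point or a joint stands for the part that bears it (a point fixed in the world has none). Each returns a list of dicts, best first, with "conf" (0 to 1); they miss things now and then, are a little off and sometimes report something else, mostly with a low value. They report only what shows in the picture. A call takes as long as a camera call. They do not tell look-alikes from the thing itself.
- spot_in(query, picture): "box" ([left, top, right, bottom] in pixels, round what is visible of it).
- spot_point(query, picture): "point" ([column, row] in pixels: a listed point, or the origin of a listed thing).
The state is a dict: "time_s": time; "q": joint angles; "qd": joint speeds; "effort": joint torques, N m; "eef_pos": TCP position; "eef_rot": TCP orientation; "force": force on the tool from outside, world axes, zero at the start; "moment": the same for the moment, N m; "gripper_width": finger opening in m; "grasp_force": force on a finger pad.
Only numpy, scipy, OpenCV 4.12 (cv2) and the standard library are available. Lean on these libraries where they do the work, as an engineer would, in place of code of your own. Each camera call takes 0.05 s, during which the arm holds its last target. There are 200 camera calls.

TASK

Two black T-handled isolator keys stand on the bench; take the one that fits the slot of the grey battery isolator, the key with two lugs. Set it upright on the mouth of the slot with its lugs lying well across the slot (about 45 to 90 degrees to it), then, pressing only lightly, turn it there until it drops in, and leave it standing fully home. Do not push the four-lug key about.

Things in the scene. Friction and masses are not known exactly. Their poses are not given: they have to be found in the camera images.
- two_lug_key: The key that fits: black plastic, 78 mm tall, 0.12 kg, loose, upright on the bench. Origin: centre of its underside, z up. Foot (z 0-12 mm): two opposite lugs along its x axis, 60 mm end to end, 14 mm wide. Round body 28 mm in diameter to z 41. On top a flat handle, z 41-78, 40 mm long along x, 12 mm thick in y: grip it across y, about 60 mm up. Half a turn gives the same key.
- four_lug_key: The key that does not fit, to be left alone: the same black key, loose and upright on the bench, but with four lugs, a cross 60 mm over in both x and y, at its foot. Origin: centre of its underside, handle along its x axis.
- isolator: Grey battery isolator, fixed to the bench: foot 130 x 100 x 6 mm, housing 110 (x) x 84 (y) mm with a flat top 45 mm high, two brass terminals on its +y side. Origin: centre of its underside, z up. The key slot is in the middle of its top, along its x axis.
- slot_mouth (a point): Centre of the key slot's mouth, level with the isolator's top; x along the slot. Slot 80 mm long, 30 mm wide, with a round bore 48 mm in diameter in its middle, 30 mm deep to a flat floor. The two-lug key's lugs rest on the top until its x axis is within about 15 degrees of the slot (either way round); then it can drop the 30 mm and stand on the floor, home.
Not all that is in view belongs to the job. Leave any pink or turquoise look-alike of the two_lug_key alone.

How it is judged:
By the outcome, as a careful person would: the job done as asked, in the order asked, and still so for the second after the job is handed in, with the robot touching nothing.
It also fails if it takes over 40 s, if anything falls off the work surface, if the arm or the gripper's body presses on something with over 40 N, if the wrist force passes 120 N, or if a joint passes its speed limit or range.

## Working session

There is one attempt and no reset: what is moved stays moved. The work goes in short steps, Python scripts to look and compute and a shell command to move; the robot and the scene stay as the last step left them, time stands still between calls to the robot, and variables do not carry over. Pictures are saved under pics/ and viewed, at most 10 in all, crops included, and the job is handed in when it is done.

```bash
mkdir -p pics
python3 - <<'E'
from station import *
import cv2,numpy as np
o=get_obs();print(o['eef_pos'],o['eef_rot'],o['gripper_width'],o['force'],hold_point_z)
ims=[]
for n in("scene","top"):
    p=capture(n);cv2.imwrite(f'pics/{n}0.png',p['image'])
    print(n,p['intrinsics'],p['R'],p['t'])
    for q in('two_lug_key','four_lug_key','isolator','slot_mouth'):
        print(q,[(np.round(d['point']),round(d['conf'],2)) for d in spot_point(q,p)],[(np.round(d['box']),round(d['conf'],2)) for d in spot_in(q,p)] if q!='slot_mouth' else '')
E
```

```text
[ 0.1790832  -0.59838351  0.17991621] [-1.79929982e+02  3.73176094e-03  1.66606468e+01] 0.093843143738322 [0.60892248 0.4232944  0.8311606 ] 0.0188
scene [[395.09040519   0.         283.33840046]
 [  0.         395.09040519 218.37370992]
 [  0.           0.           1.        ]] [[-0.90229805 -0.43102835 -0.00853149]
 [-0.21459475  0.466212   -0.8582514 ]
 [ 0.37390817 -0.77256776 -0.5131586 ]] [0.39330253 0.2310676  0.5574526 ]
two_lug_key [(array([313., 246.]), 0.83), (array([259., 237.]), 0.75), (array([227., 254.]), 0.66)] [(array([253., 207., 269., 247.]), 0.86), (array([303., 214., 329., 250.]), 0.76), (array([212., 224., 243., 261.]), 0.56)]
four_lug_key [(array([295., 274.]), 0.95)] [(array([283., 235., 308., 274.]), 0.62)]
isolator [(array([287., 215.]), 0.98)] []
slot_mouth [(array([287., 200.]), 0.93)] 
top [[386.46562931   0.         281.52191316]
 [  0.         386.46562931 211.62799293]
 [  0.           0.           1.        ]] [[ 0.02366153 -0.99971938  0.00113491]
 [-0.98307954 -0.02347393 -0.18166889]
 [ 0.18164455  0.00318286 -0.9833591 ]] [-0.15829393  0.52507961  0.83650717]
two_lug_key [(array([279., 202.]), 0.7), (array([244., 189.]), 0.57), (array([287., 250.]), 0.51)] [(array([238., 172., 254., 197.]), 0.63), (array([279., 242., 299., 259.]), 0.59), (array([269., 194., 293., 208.]), 0.57)]
four_lug_key [(array([249., 252.]), 0.74)] [(array([237., 238., 263., 263.]), 0.62)]
isolator [(array([330., 209.]), 0.85)] [(array([307., 181., 349., 235.]), 0.84)]
slot_mouth [(array([333., 200.]), 0.73)]
```

View pics/scene0.png

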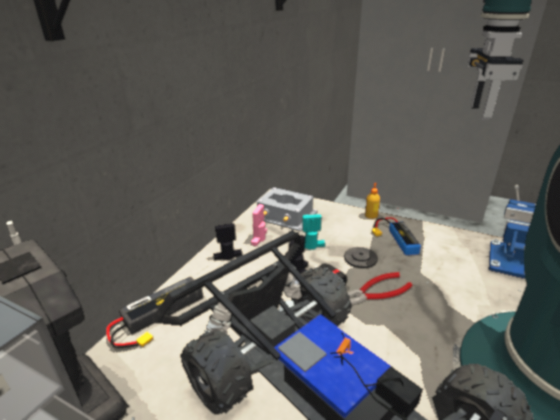

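View pics/top0.png

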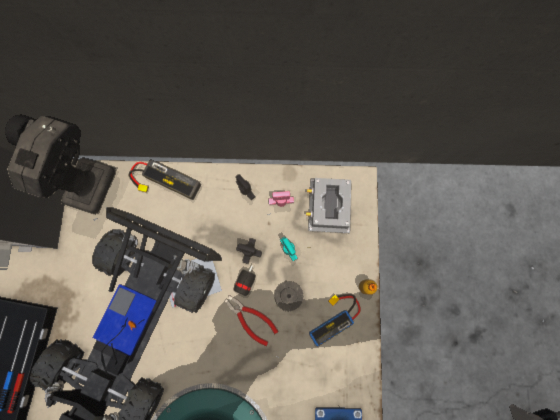

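Top view: black key at (244,187), two lugs; black cross at (249,250), the four-lug key; pink (281,198) and turquoise (288,246) look-alikes. The black (244,187) fits the description. I'll confirm it in a crop and locate it.

```bash
cat > h.py <<'E'
from station import *
import cv2,numpy as np
from scipy.spatial.transform import Rotation as Rn
def onplane(p,px,z):
    d=p['R'].T@np.linalg.inv(p['intrinsics'])@np.array([*px,1.]);c=-p['R'].T@p['t']
    return c+d*(z-c[2])/d[2]
def wrist():
    o=get_obs();p=capture('wrist')
    R=Rn.from_euler('xyz',o['eef_rot'],degrees=True).as_matrix();H=np.array(p['hand_eye'])
    T=np.eye(4);T[:3,:3]=R;T[:3,3]=o['eef_pos'];return p,T@H,o
def wplane(p,T,px,z):
    K=p['intrinsics'];v=np.array([(px[0]-K[0,2])/K[0,0],(px[1]-K[1,2])/K[1,1]]);r=np.linalg.norm(v)
    d=T[:3,:3]@np.array([*(v/max(r,1e-9)*np.sin(r)),np.cos(r)]);c=T[:3,3]
    return c+d*(z-c[2])/d[2]
E
python3 - <<'E'
from h import *
t=capture('top');s=capture('scene')
for n,a,b,z in(('two',(244,189),(227,254),0),('four',(249,252),(295,274),0),('pink',(279,202),(259,237),0),('turq',(287,250),(313,246),0),('slot',(333,200),(287,200),.045)):
    print(n,onplane(t,a,z).round(3),onplane(s,b,z).round(3))
im=t['image'][160:280,220:370];cv2.imwrite('pics/c1.png',cv2.resize(im,None,fx=5,fy=5,interpolation=cv2.INTER_CUBIC))
E
```

```text
two [ 0.592 -0.053  0.   ] [ 0.596 -0.061  0.   ]
four [ 0.438 -0.071  0.   ] [ 0.44  -0.061  0.   ]
pink [ 0.561 -0.139  0.   ] [ 0.566 -0.146  0.   ]
turq [ 0.445 -0.161  0.   ] [ 0.444 -0.164  0.   ]
slot [ 0.559 -0.264  0.045] [ 0.547 -0.254  0.045]
```

View pics/c1.png

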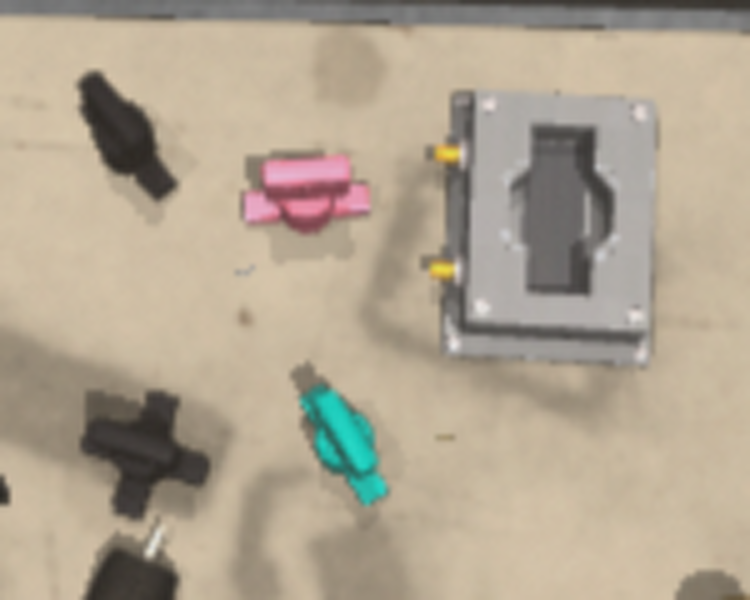

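The crop confirms it: the black key at crop (125,135) has two lugs, and the black one at (145,455) is the four-lug cross. The slot is at crop (562,210), running up and down the image. I'll move above the two-lug key.

```bash
R='[1,553,-399,-20,-0.32]'; python3 -m handwheel '[[1,553,-399,-20,-0.32],[1,553,-399,-20,-0.32],[1,553,-399,-20,-0.32],[1,553,-399,-20,-0.32],[1,553,-399,-20,-0.32],[1,553,-399,-20,-0.32],[1,553,-399,-20,-0.32],[1,553,-399,-20,-0.32],[1,553,-399,-20,-0.32],[1,553,-399,-20,-0.32],[1,553,-399,-20,-0.32],[1,553,-399,-20,-0.32]]'
cat >> h.py <<'E'
def delta(x,y,z,yaw):
    o=get_obs();R=Rn.from_euler('xyz',o['eef_rot'],degrees=True).as_matrix()
    d=R.T@(np.array([x,y,z])-o['eef_pos'])*1000
    print('yaw now',o['eef_rot'],'delta',d.round(1),'roll',round(np.radians(o['eef_rot'][2]-yaw),3))
E
python3 -c "
from h import *
delta(.594,-.057,.2,35)"
```

```text
time_s: 1.9
eef_pos: [0.4846, -0.2006, 0.1956]
eef_rot: [180.0, -0.0, 35.0]
force: [1.4, -0.8, 0.3]
gripper_width: 0.0937
grasp_force: 0.0
yaw now [ 1.79967750e+02 -1.12233858e-02  3.49832529e+01] delta [172.  -54.9  -4.4] roll -0.0
```

```bash
python3 -m handwheel '[[1,172,-55,-4,0],[1,172,-55,-4,0],[1,172,-55,-4,0],[1,172,-55,-4,0],[1,172,-55,-4,0],[1,172,-55,-4,0],[1,172,-55,-4,0],[1,172,-55,-4,0]]'
python3 - <<'E'
from h import *
p,T,o=wrist();cv2.imwrite('pics/w1.png',p['image']);print(o['eef_pos'],o['eef_rot'],p['intrinsics'],T.round(3))
for q in('two_lug_key','four_lug_key','slot_mouth'):
    for d in spot_point(q,p): print(q,np.round(d['point'],1),round(d['conf'],2),wplane(p,T,d['point'],.045 if q[0]=='s' else 0).round(4))
E
```

```text
time_s: 2.57
eef_pos: [0.5925, -0.0598, 0.199]
eef_rot: [180.0, 0.0, 34.9]
force: [-0.7, 0.2, -0.3]
gripper_width: 0.0944
grasp_force: 0.0
[ 0.59251301 -0.05981491  0.19903689] [1.79997114e+02 3.74437145e-02 3.49309471e+01] [[325.1922621    0.         279.42363818]
 [  0.         325.1922621  209.77091223]
 [  0.           0.           1.        ]] [[ 0.573 -0.798 -0.189  0.647]
 [-0.82  -0.557 -0.131 -0.021]
 [-0.001  0.23  -0.973  0.403]
 [ 0.     0.     0.     1.   ]]
two_lug_key [279.1 186.2] 0.87 [ 0.5933 -0.0579  0.    ]
two_lug_key [320.1 242.2] 0.87 [ 0.5634 -0.1446  0.    ]
four_lug_key [227.1 280.6] 0.91 [ 0.4451 -0.0739  0.    ]
```

View pics/w1.png

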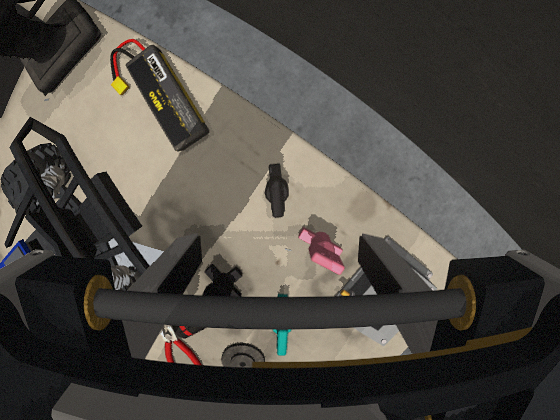

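The key is at (277,188), nearly upright in the image, with the pink look-alike at (322,248) outside the right finger's path. Next I'll refine its yaw from the dark pixels.

Run:
```python
from h import *
from scipy.optimize import minimize
p,T,o=wrist();im=p['image'];m=(im.max(2)<60).astype(np.uint8);m[:,:255]=0;m[:,305:]=0;m[:155]=0;m[225:]=0
n,l,st,_=cv2.connectedComponentsWithStats(m);k=1+st[1:,4].argmax();m=(l==k).astype(np.uint8);print(st[k])
K=p['intrinsics'];Ti=np.linalg.inv(T)
def proj(P):
    c=P@Ti[:3,:3].T+Ti[:3,3];rr=np.hypot(c[:,0],c[:,1]);th=np.arctan2(rr,c[:,2])
    return np.c_[K[0,0]*th*c[:,0]/rr+K[0,2],K[1,1]*th*c[:,1]/rr+K[1,2]]
def box(a,b,z0,z1):return np.array([[x,y,z] for x in(-a,a) for y in(-b,b) for z in(z0,z1)])
an=np.linspace(0,6.28,24)
parts=[box(.03,.007,0,.012),np.array([[.014*np.cos(a),.014*np.sin(a),z] for a in an for z in(0,.041)]),box(.02,.006,.041,.078)]
S=6;M=cv2.resize(m,None,fx=S,fy=S,interpolation=cv2.INTER_NEAREST)
def cost(v):
    c,s=np.cos(np.radians(v[2])),np.sin(np.radians(v[2]));R=np.array([[c,-s,0],[s,c,0],[0,0,1]]);r=np.zeros_like(M)
    for P in parts:
        u=proj(P@R.T+np.array([v[0]/1e3,v[1]/1e3,0]));cv2.fillConvexPoly(r,cv2.convexHull(((u+.5)*S).round().astype(np.int32)),1)
    return (r!=M).sum()/S/S
b=min((minimize(cost,[593,-58,y],method='Nelder-Mead',options=dict(initial_simplex=[[593,-58,y],[597,-58,y],[593,-54,y],[593,-58,y+6]])) for y in(25,33,41)),key=lambda r:r.fun)
print(b.x,b.fun,m.sum());delta(b.x[0]/1e3,b.x[1]/1e3,.041,b.x[2])
```

```text
[265 164  23  54 713]
[591.24376498 -55.0168905   40.16061687] 194.11111111111111 713
yaw now [1.79982681e+02 9.72969072e-04 3.49249331e+01] delta [  1.4  -4.6 158.4] roll -0.091
```

Run:
```python
import cv2,numpy as np
im=cv2.imread('pics/w1.png')[155:225,245:310];a=cv2.resize(im,None,fx=8,fy=8,interpolation=cv2.INTER_NEAREST)
cv2.imwrite('pics/w1c.png',a);g=im.max(2);print([(t,(g<t).sum()) for t in(20,30,40,50,60,80)])
```

```text
[(20, np.int64(0)), (30, np.int64(17)), (40, np.int64(231)), (50, np.int64(489)), (60, np.int64(700)), (80, np.int64(850))]
```

View pics/w1c.png

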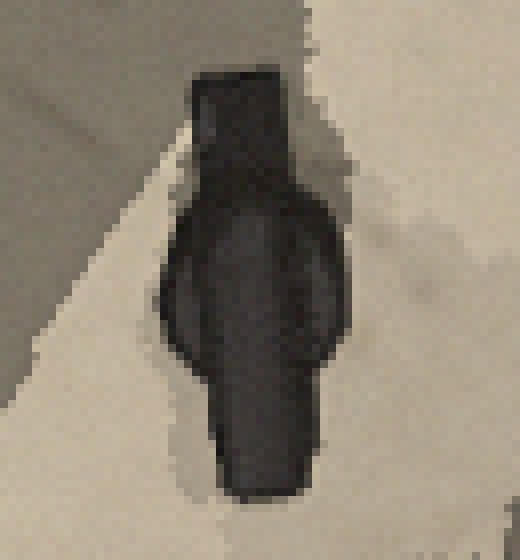

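The enlarged crop shows the key's full outline, from (190,70) to (320,500). The mask threshold was too low, so I'll refit with a higher one.

```bash
cat > fit.py <<'E'
from h import *
from scipy.optimize import minimize
an=np.linspace(0,6.28,24)
def box(a,b,z0,z1):return np.array([[x,y,z] for x in(-a,a) for y in(-b,b) for z in(z0,z1)])
parts=[box(.03,.007,0,.012),np.array([[.014*np.cos(a),.014*np.sin(a),z] for a in an for z in(0,.041)]),box(.02,.006,.041,.078)]
def fit(m,p,T,x0,S=6):
    K=p['intrinsics'];Ti=np.linalg.inv(T);M=cv2.resize(m,None,fx=S,fy=S,interpolation=cv2.INTER_NEAREST)
    def proj(P):
        c=P@Ti[:3,:3].T+Ti[:3,3];rr=np.hypot(c[:,0],c[:,1]);th=np.arctan2(rr,c[:,2])
        return np.c_[K[0,0]*th*c[:,0]/rr+K[0,2],K[1,1]*th*c[:,1]/rr+K[1,2]]
    def cost(v):
        R=Rn.from_euler('z',v[2],degrees=True).as_matrix();r=np.zeros_like(M)
        for P in parts:
            u=proj(P@R.T+np.array([v[0]/1e3,v[1]/1e3,0]));cv2.fillConvexPoly(r,cv2.convexHull(((u+.5)*S).round().astype(np.int32)),1)
        return (r!=M).sum()/S/S
    return min((minimize(cost,[x0[0],x0[1],y],method='Nelder-Mead',options=dict(initial_simplex=[[x0[0],x0[1],y],[x0[0]+4,x0[1],y],[x0[0],x0[1]+4,y],[x0[0],x0[1],y+6]])) for y in x0[2]+np.array([-8,-3,3,8])),key=lambda r:r.fun)
E
python3 - <<'E'
from fit import *
p,T,o=wrist()
for th in(70,82):
    m=(p['image'].max(2)<th).astype(np.uint8);m[:,:262]=0;m[:,292]=0;m[:,293:]=0;m[:160]=0;m[222:]=0
    m=cv2.morphologyEx(m,cv2.MORPH_CLOSE,np.ones((3,3)))
    n,l,st,_=cv2.connectedComponentsWithStats(m);k=1+st[1:,4].argmax();m=(l==k).astype(np.uint8)
    b=fit(m,p,T,(593,-58,35));print(b.x,b.fun,m.sum())
delta(b.x[0]/1e3,b.x[1]/1e3,.041,b.x[2])
E
```

```text
[591.50493657 -55.00328581  40.70859555] 79.61111111111111 836
[591.28742714 -55.38637065  40.65308084] 61.333333333333336 861
yaw now [ 1.79983595e+02 -7.83061688e-04  3.49400985e+01] delta [  1.1  -4.2 158.4] roll -0.1
```

```bash
python3 -m handwheel '[[1,1,-4,30,-0.09],[1,1,-4,60,-0.09],[1,1,-4,95,-0.09],[1,1,-4,130,-0.09],[1,1,-4,150,-0.09],[1,1,-4,156,-0.09],[1,1,-4,156,-0.09],[0,1,-4,156,-0.09],[-1,1,-4,156,-0.09],[-1,1,-4,156,-0.09],[-1,1,-4,156,-0.09],[-1,1,-4,156,-0.09]]'
python3 -m handwheel '[[-1,0,0,0,0],[-1,0,0,0,0],[-1,0,0,0,0],[-1,0,0,0,0],[-1,0,0,0,0],[-1,0,0,0,0]]'
```

```text
time_s: 3.87
eef_pos: [0.5919, -0.0549, 0.044]
eef_rot: [180.0, -0.0, 40.1]
force: [0.0, 0.3, -0.2]
gripper_width: 0.0638
grasp_force: 0.0
time_s: 4.37
eef_pos: [0.5915, -0.0548, 0.0432]
eef_rot: [-180.0, 0.0, 40.2]
force: [-0.6, 0.7, -0.0]
gripper_width: 0.024
grasp_force: 0.0
```

```bash
python3 -m handwheel '[[-1,0,0,0,0],[-1,0,0,0,0],[-1,0,0,0,0],[-1,0,0,0,0],[-1,0,0,0,0],[-1,0,0,0,0]]'
```

```text
time_s: 4.87
eef_pos: [0.5915, -0.0548, 0.0432]
eef_rot: [-180.0, 0.0, 40.2]
force: [-0.2, -0.5, -0.8]
gripper_width: 0.0115
grasp_force: 30.0
```

```bash
python3 -m handwheel '[[-1,0,0,-15,0],[-1,0,0,-40,0],[-1,0,0,-75,0],[-1,0,0,-105,-0.1],[-1,0,0,-125,-0.2],[-1,0,0,-125,-0.3],[-1,0,0,-125,-0.35],[-1,0,0,-125,-0.35]]'
python3 - <<'E'
from h import *
p,T,o=wrist();print(o['gripper_width'],o['force'])
for d in spot_point('slot_mouth',p): print(np.round(d['point'],1),round(d['conf'],2),wplane(p,T,d['point'],.045).round(4))
t=capture('top')
# slot and isolator on the top view
cv2.imwrite('pics/w2.png',p['image'])
delta(.555,-.21,.168,57)
delta(.555,-.26,.168,57)
E
```

```text
time_s: 5.53
eef_pos: [0.5915, -0.055, 0.1685]
eef_rot: [180.0, -0.0, 60.4]
force: [0.5, -0.4, -1.6]
gripper_width: 0.0116
grasp_force: 30.0
0.011628375305656032 [ 0.54677767 -0.38643828 -1.58709495]
yaw now [-1.79970234e+02  9.39096573e-03  6.00771552e+01] delta [-1.526e+02  4.590e+01 -1.000e-01] roll 0.054
yaw now [-1.79970234e+02  9.39096573e-03  6.00771552e+01] delta [-1.959e+02  7.080e+01 -1.000e-01] roll 0.054
```

View pics/w2.png

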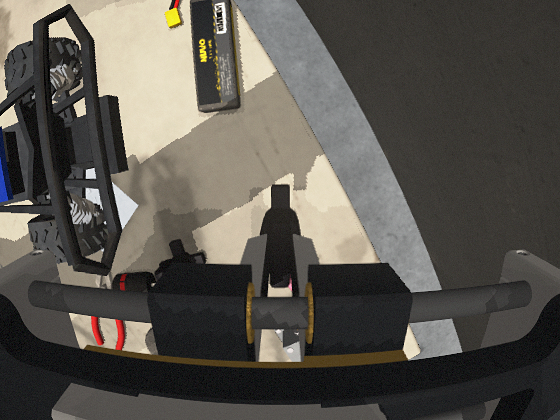

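The key is held at (280,220) and lifted, and the isolator is out of view. I'll pass beyond the isolator so the wrist camera looks back at the slot.

```bash
python3 -m handwheel '[[-1,-278,66,0,0],[-1,-278,66,0,0],[-1,-278,66,0,0],[-1,-278,66,0,0],[-1,-278,66,0,0],[-1,-278,66,0,0],[-1,-278,66,0,0],[-1,-278,66,0,0],[-1,-278,66,0,0],[-1,-278,66,0,0]]'
python3 - <<'E'
from h import *
p,T,o=wrist();print(o['gripper_width'],o['force'])
for d in spot_point('slot_mouth',p): print(np.round(d['point'],1),round(d['conf'],2),wplane(p,T,d['point'],.045).round(4))
cv2.imwrite('pics/w3.png',p['image'])
E
```

```text
time_s: 6.52
eef_pos: [0.5109, -0.328, 0.1679]
eef_rot: [-180.0, -0.0, 60.2]
force: [-0.1, 0.1, -0.5]
gripper_width: 0.0121
grasp_force: 30.0
0.012050089652894884 [-0.13116901  0.05410945 -0.50169177]
[288.2 121.8] 0.78 [ 0.5576 -0.263   0.045 ]
```

View pics/w3.png

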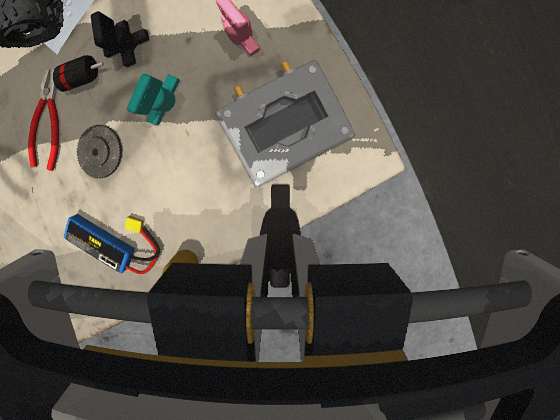

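The isolator is clear at (287,122). The slot mouth's corners are near (315,92), (327,116), (250,154) and (244,130), and the top screws near (313,69), (347,130), (261,174) and (222,113).

Run:
```python
from h import *
p,T,o=wrist()
im=p['image'][50:195,200:370];cv2.imwrite('pics/w3c.png',cv2.resize(im,None,fx=4.4,fy=4.1,interpolation=cv2.INTER_CUBIC))
P=np.array([wplane(p,T,x,.045)[:2] for x in((315,92),(327,116),(250,154),(244,130))]);print(P.round(4),P.mean(0))
a=(P[0]+P[1])/2-(P[2]+P[3])/2;print(np.degrees(np.arctan2(a[1],a[0])),np.linalg.norm(a))
```

```text
[[ 0.5964 -0.2488]
 [ 0.5949 -0.2759]
 [ 0.5086 -0.2713]
 [ 0.5156 -0.2473]] [ 0.5538847  -0.26082749]
-2.102314688047821 0.08356946026542446
```

View pics/w3c.png

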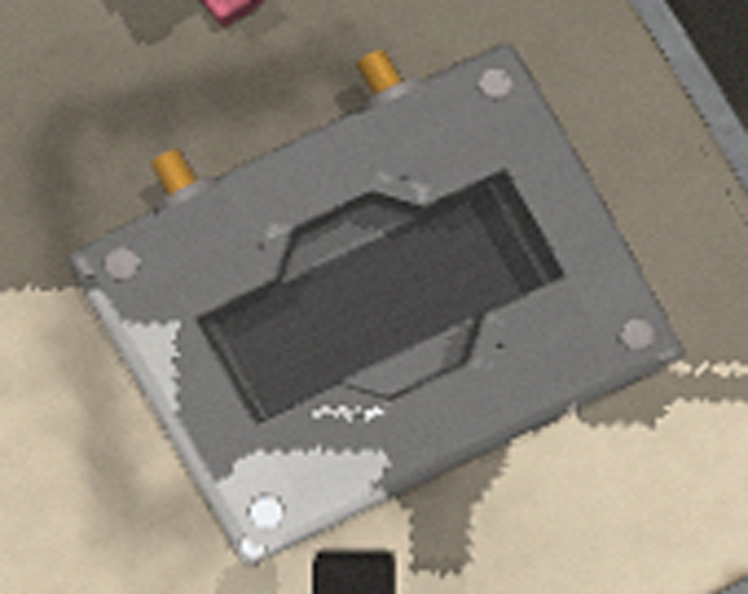

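Slot mouth corners in the crop: (505,170), (563,275), (262,422), (198,320). Screws: (497,82), (637,334), (266,512), (122,264). Housing top corners: (510,45), (682,352), (250,565), (75,255).

Run:
```python
from h import *
p,T,o=wrist()
for C in(((505,170),(563,275),(262,422),(198,320)),((497,82),(637,334),(266,512),(122,264)),((510,45),(682,352),(250,565),(75,255))):
    P=np.array([wplane(p,T,(x/4.4+199.6,y/4.1+49.6),.045)[:2] for x,y in C]);a=(P[0]+P[1])-(P[2]+P[3]);b=P[0]+P[3]-P[1]-P[2]
    print(P.mean(0).round(4),np.degrees(np.arctan2(a[1],a[0])),np.degrees(np.arctan2(-b[0],b[1])),np.linalg.norm(a)/2,np.linalg.norm(b)/2)
delta(.5548,-.2610,.10,60)
```

```text
[ 0.5565 -0.2612] -1.5452358985067163 -1.1379988563767123 0.07837421499386248 0.029086881276264374
[ 0.5563 -0.2611] -1.8405078000421258 -2.0168074007519463 0.09642905739486249 0.07005212887187824
[ 0.5554 -0.262 ] -1.5996693199626606 -2.248266954021659 0.11284118911636166 0.08662842364949014
yaw now [-1.79999242e+02 -1.31724525e-02  6.02925673e+01] delta [79.4  4.8 68.3] roll 0.005
```

```bash
python3 -m handwheel '[[-1,30,2,0,0],[-1,65,4,0,0],[-1,80,6,0,0],[-1,80,6,0,0],[-1,80,6,25,0],[-1,80,6,50,0],[-1,80,6,68,0],[-1,80,6,72,0],[-1,80,6,74,0],[-1,80,6,74,0],[-1,80,6,74,0]]'
python3 -c "
from h import *
delta(.556,-.2612,.0885,60)"
```

```text
time_s: 7.63
eef_pos: [0.5563, -0.2626, 0.0954]
eef_rot: [179.9, -0.0, 60.2]
force: [-0.1, 0.1, -0.6]
gripper_width: 0.0115
grasp_force: 30.0
yaw now [ 1.79913209e+02 -6.49029754e-03  6.02108659e+01] delta [ 1.1 -1.   6.9] roll 0.004
```

Now 2 mm at a time until light contact.

```bash
python3 -m handwheel '[[-1,1,-1,2,0],[-1,1,-1,4,0],[-1,1,-1,5,0],[-1,1,-1,5,0],[-1,1,-1,5,0]]'; python3 -m handwheel '[[-1,0,0,1,0],[-1,0,0,1,0],[-1,0,0,1,0]]';  python3 -m handwheel '[[-1,0,0,0.7,0],[-1,0,0,0.7,0],[-1,0,0,0.7,0]]'
```

```text
time_s: 8.05
eef_pos: [0.5552, -0.2611, 0.0892]
eef_rot: [-180.0, -0.0, 60.2]
force: [-1.2, -0.5, -1.6]
gripper_width: 0.0115
grasp_force: 30.0
time_s: 8.3
eef_pos: [0.5552, -0.2611, 0.0882]
eef_rot: [-180.0, -0.0, 60.2]
force: [-0.3, -0.4, -1.0]
gripper_width: 0.012
grasp_force: 30.0
time_s: 8.55
eef_pos: [0.5556, -0.2612, 0.088]
eef_rot: [180.0, -0.0, 60.2]
force: [-1.0, 0.1, 5.1]
gripper_width: 0.0118
grasp_force: 30.0
```

It rests on the mouth with about 5 N, 62° across the slot. Turning it now.

```bash
python3 -m handwheel '[[-1,0,0,0,0.08],[-1,0,0,0,0.16],[-1,0,0,0,0.24],[-1,0,0,0,0.32],[-1,0,0,0,0.4],[-1,0,0,0,0.4]]';python3 -m handwheel '[[-1,0,0,0,0.08],[-1,0,0,0,0.16],[-1,0,0,0,0.24],[-1,0,0,0,0.32],[-1,0,0,0,0.36],[-1,0,0,0,0.36]]'
```

```text
time_s: 9.05
eef_pos: [0.5557, -0.2612, 0.088]
eef_rot: [179.9, -0.0, 37.1]
force: [-0.4, 0.3, 4.6]
gripper_width: 0.0113
grasp_force: 30.0
time_s: 9.55
eef_pos: [0.5555, -0.2612, 0.0877]
eef_rot: [180.0, -0.0, 16.7]
force: [1.0, -0.8, 1.4]
gripper_width: 0.0115
grasp_force: 30.0
```

```bash
python3 -m handwheel '[[-1,0,0,0,0.08],[-1,0,0,0,0.16],[-1,0,0,0,0.24],[-1,0,0,0,0.32],[-1,0,0,0,0.32]]';python3 -m handwheel '[[-1,0,0,1,0],[-1,0,0,2,0],[-1,0,0,3,0],[-1,0,0,4,0],[-1,0,0,4,0]]'
```

```text
time_s: 9.97
eef_pos: [0.555, -0.2609, 0.0872]
eef_rot: [-180.0, 0.0, -1.7]
force: [-0.3, -1.0, -1.1]
gripper_width: 0.0118
grasp_force: 30.0
time_s: 10.38
eef_pos: [0.555, -0.2611, 0.0832]
eef_rot: [-180.0, 0.0, -1.6]
force: [0.2, -0.3, -0.5]
gripper_width: 0.0117
grasp_force: 30.0
```

```bash
python3 -m handwheel '[[-1,0,0,3,0],[-1,0,0,6,0],[-1,0,0,9,0],[-1,0,0,12,0],[-1,0,0,15,0],[-1,0,0,18,0],[-1,0,0,21,0],[-1,0,0,23,0],[-1,0,0,23,0],[-1,0,0,23,0]]'; python3 -m handwheel '[[-1,0,0,1,0],[-1,0,0,1.8,0],[-1,0,0,1.8,0],[-1,0,0,1.8,0]]'
```

```text
time_s: 11.22
eef_pos: [0.5552, -0.2611, 0.0604]
eef_rot: [-180.0, 0.0, -1.7]
force: [-0.0, -0.0, -0.7]
gripper_width: 0.0117
grasp_force: 30.0
time_s: 11.55
eef_pos: [0.5553, -0.261, 0.0587]
eef_rot: [-180.0, 0.0, -1.7]
force: [-0.5, -0.7, -0.6]
gripper_width: 0.0118
grasp_force: 30.0
```

```bash
python3 -m handwheel '[[-1,0,0,0.5,0],[-1,0,0,0.9,0],[-1,0,0,0.9,0],[-1,0,0,0.9,0]]'
```

```text
time_s: 11.88
eef_pos: [0.5554, -0.2612, 0.0581]
eef_rot: [180.0, -0.0, -1.7]
force: [-1.0, -0.7, 4.2]
gripper_width: 0.0116
grasp_force: 30.0
```

It's on the floor of the slot, 30 mm below the mouth. Release, then rise.

```bash
python3 -m handwheel '[[0,0,0,0,0],[0,0,0,0,0],[0,0,0,0,0],[0,0,0,0,0],[0,0,0,0,0],[0,0,0,0,0],[0,0,0,0,0],[0,0,0,0,0]]' && python3 -m handwheel '[[0,0,0,-10,0],[0,0,0,-30,0],[0,0,0,-60,0],[0,0,0,-90,0],[0,-40,0,-120,0],[0,-80,0,-120,0],[0,-80,0,-120,0],[0,-80,0,-120,0]]'
python3 - <<'E'
from h import *
p,T,o=wrist();cv2.imwrite('pics/w4.png',p['image'])
E
```

```text
time_s: 12.55
eef_pos: [0.5552, -0.261, 0.0578]
eef_rot: [-180.0, 0.0, -1.7]
force: [-0.3, -0.5, -0.1]
gripper_width: 0.047
grasp_force: 0.0
time_s: 13.22
eef_pos: [0.4736, -0.2594, 0.1795]
eef_rot: [179.9, -0.1, -1.8]
force: [0.9, 0.3, 0.8]
gripper_width: 0.0469
grasp_force: 0.0
```

View pics/w4.png

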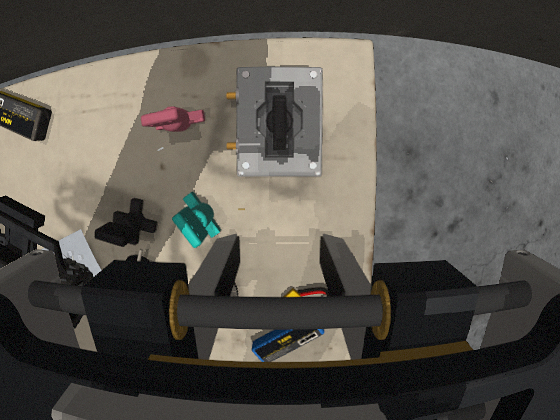

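The key stands upright in the slot at (280,122), with its lugs down inside and aligned with the slot. The four-lug key at (128,222) and the look-alikes are undisturbed.

```bash
python3 -c "
from station import *
print(job_done())"
```

```text
the job is handed in; nothing more can be done
None
```

The two-lug key was set about 62° across the slot, turned under about 5 N, and lowered in the gripper to stand fully home; the four-lug key and look-alikes were left alone, and the job was handed in at about 13 s.

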